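# Set the grind of a bench pepper mill from the touch point

### The arm

A 6-joint arm with a two-finger parallel gripper is mounted at the origin on a cart in front of the work surface, level with it; the furniture and walls round the work are solid. World frame = base frame: x ahead of the robot, y to its left, z up, the work surface at z = 0. Lengths are in m, angles in rad, forces in N, time in s.
With the tool pointing down it reaches from about 0.425 to 0.925 m from the base axis. Payload 12.5 kg.
Tool frame: the origin (TCP) lies at the very end of the fingers, on their centre line; the grasp point (between the pads) lies 19 mm behind it (arm.tcp_to_grasp is the z of the grasp point in the tool frame, in m); z points along the fingers, y is the line along which they close (so a half turn about z gives the same grasp; the last joint's range is limited). The gripper opens to 85 mm and grips with 20 to 120 N. Pads are 22 mm wide; open, the fingers measure 114 mm over their backs; the gripper's body (76 mm by 85 mm) begins 54 mm behind the grasp point. The pads swing forward as they close: fully open they stand 13 mm farther back than shut.
Start: joints at [1.15, 0.491, 1.559, -0, 1.092, -0.106], TCP at [0.193, 0.594, 0.231] pointing down, gripper open.
Joint ranges: [-3.1, 3.1], [-0.84, 2.19], [0.05, 2.79], [-1.13, 4.28], [0.06, 2.93], [-2.69, 2.69]. Speed limits (rad/s): [2.22, 2.22, 2.79, 3.14, 3.14, 3.14].

### API

Orientations are given as [roll, pitch, yaw] about the fixed x, y, z axes, in that order (R = Rz(yaw) Ry(pitch) Rx(roll)).
In Python, from workcell import arm, vision, order gives the robot as it stands. The module is installed in compiled form; this text tells all that it offers.
- The arm moves only by the shell command python3 -m creep 'ROWS' [FORCE]. ROWS is JSON, a list of rows, each a list of 7 numbers: the shift along the tool's x, y, z as a fraction of full scale, then the turn, a rotation vector about the tool's x, y, z as a fraction of full scale, then the opening, from -1 (shut) to 1 (fully open). In form: [[dx, dy, dz, ax, ay, az, gripper], ...]. A call has exactly 10 rows; each row shifts and turns the commanded pose from where the row before left it, along the tool's axes as they then stand; what a row does not reach is not made up. Full scale, the value 1, is 0.5 m for a shift and 2 pi rad for a turn. A row lasts 1/12 s, in which the tool goes at most 41.7 mm and 7.16 degrees, less where a joint would pass 70% of its speed; a pose out of reach is approached as far as the arm can. A call with a number of a shift or a turn outside -1 to 1 is refused whole. A call with a gripper value outside its range is refused whole. The fingers move at their own pace and stop on an object; FORCE is the grip in N (left out, the last holds). Time passes only in rows, so rows that do not move let the fingers close, or fill a call up. It gives the time, the measured TCP pose, the force, the opening and the grip force at its end, in the units of the state.
- arm.state(): the state, without advancing time (a new reading comes with each control period).
- vision.snapshot(name): name is "scene" or "top" or "wrist"; returns (picture, depth): 384x512x3 uint8, red, green, blue; 384x512 float32, m along the optical axis (not along the pixel's ray), 0 where there is no reading.
- vision.camera_params(name): a dict with "mtx" (3x3 intrinsics, pixels), "extrinsics" (4x4, takes a point from camera to world coordinates); the wrist camera has in their place "mount" (4x4, takes a point from camera to tool coordinates, whose origin is the TCP and whose axes are the flange's). Camera axes: x right, y up, looking along -z (the intrinsics and any distortion apply to the point x, -y, -z); pixel columns grow to the right and rows downward; lengths in m; the calibration is good to about 2 mm. A picture is of the moment at which its call begins: read the wrist's pose just before it. camera_params takes no time and is no camera call.
- order.finish_job(): hands the job in; it is judged then, once.
The state is a dict: "time_s": time; "joint_pos": joint angles; "joint_velocities": joint speeds; "joint_efforts": joint torques, N m; "ee_pos": TCP position; "tool_rot": TCP orientation; "contact_force": force on the tool from outside, world axes, zero at the start; "wrist_torque": the same for the moment, N m; "grip_width": finger opening in m; "grasp_force": force on a finger pad.
Only numpy, scipy, OpenCV 4.12 (cv2) and the standard library are available. Lean on these libraries where they do the work, as an engineer would, in place of code of your own. Each camera call takes 0.05 s, during which the arm holds its last target. There are 200 camera calls.

### The job

Set the grind of the bench pepper mill: lift its crank off the spindle and lay it on the slate board, so that the brass winged adjuster below it is free. Turn the adjuster clockwise until it seats firmly on the mill (the burrs touch), then back it off a quarter turn. Nothing locks the setting while the crank is off, so finish while still gripping the adjuster there: do not let go, and leave the other things on the counter where they are.

Things in the scene. Friction and masses are not known exactly. Their poses are not given: they have to be found in the camera images.
- mill: Bench pepper mill on suction feet; it does not move. Black foot (128 mm across), black and steel cylinder body (100 mm), clear open hopper (104 mm across, rim 146 mm above the counter) with a steel bridge over it, and an upright steel spindle. Origin on the spindle's axis at counter height; z up along the spindle; a black chute points to -x.
- crank: Loose steel crank, 0.13 to 0.21 kg. Origin: centre of its square hole at the underside of its boss, z up; starts 196 mm above the counter. Boss 26 mm wide (y), x -27 to +13 mm, 18 mm tall. A flat arm 15 mm wide, z 9 to 15 mm, runs along +x to x = 103 mm, where a dark wooden grip 21 mm across stands up to z = 57 mm. Its 9.5 mm hole sits loosely on the spindle's 7 mm square end; lifts straight off.
- crank_hub (a point): Middle of the crank's boss, on the hole's axis, 9 mm above its underside; axes as the crank's. The centre of mass is within 10 mm of it: grasp the boss here from above, fingers closing along y (26 mm wide), and lift 18 mm or more to clear the spindle.
- mill_seat (a point): Centre of the top of the mill's round boss (32 mm across), 160 mm above the counter, on which the adjuster's collar seats. The fixed spindle rises through it: 14 mm thick up to a shoulder 36 mm above this point, then a 7 mm square end up to 54 mm above it.
- adjuster (a joint): Turn of the brass adjuster (rad): 0 with its collar seated on the mill's boss (a hard stop), growing counter-clockwise seen from above (backing off); starts 1.0 to 2.4. It rises 8 mm a turn and is stiff (0.07 N m): it stays where it is left. At 0 the wings lie along the mill's x axis; at q they are turned by +q about z.
- adjuster_grip (a point): Middle of the adjuster's wings on the spindle axis, 178 mm above the counter when seated; x along the wings, turning with them. Brass: two rounded wings in a bar 58 mm long, 16 mm thick, 22 mm tall (11 mm above and below this point; 8 above at the middle), red dot on top near its +x end, on a round collar 36 mm across, 7 mm tall. The spindle rises through its middle, to 36 mm above this point.
- slate_board: Thin black slate serving board, 150 mm (x) by 430 mm (y), 11 mm thick, 0.9 kg, lying flat on the counter, loose. Origin at the centre of its underside.
- onion_5: Brown onion, 83 mm across, 94 mm tall; leave alone. Origin under its centre.
- ramekin_0: Brown ramekin, 69 mm across, 34 mm tall; leave alone.
- ramekin_1: Black ramekin, 69 mm across, 34 mm tall; leave alone.
- order_bell: Order bell with a cream dome, 81 mm across, 57 mm tall; leave alone.
- pastry_brush: Wooden pastry brush, 192 mm long, lying flat; leave alone.
- spice_1: Spice jar with a red cap, 45 mm across, 106 mm tall; leave alone.
- tomato_2: Tomato, 58 mm across; leave alone.
- espresso_cup: White espresso cup, 87 mm over its handle, 50 mm tall; leave alone.
Mind the look-alikes: they are no part of the job. Leave any blue look-alike of the crank alone.

How it is judged:
On the way, in this order (a step that is already met when the one before it is completed fails the run):
1. the crank lies on the slate board, let go (x of crank_hub in the frame of slate_board between -0.075 and 0.075 m and y of crank_hub in the frame of slate_board between -0.215 and 0.215 m and z of crank_hub in the frame of slate_board below 0.06 m and contact force between crank and slate_board above 0.4 N and contact force between the fingers and crank below 0.1 N and linear speed of crank below 0.05 m/s), for 0.2 s.
2. the adjuster is turned home onto its seat (value of joint adjuster below 0.06 rad), for 0.2 s.
At the end, for the whole second after the job is handed in: The fingers still grip the adjuster (over 3 N), which stands still a quarter turn (1.57 rad, within 0.22) back from its seat; the crank rests, let go, on the slate board with its boss over the board (all of step 1 and value of joint adjuster between 1.35 and 1.79 rad and velocity of joint adjuster between -0.1 and 0.1 rad/s and contact force between the fingers and adjuster above 3 N); the arm keeps its last pose, push and grip.
It fails at once if the crank is let fall (moves faster than 0.7 m/s with no finger on it) (linear speed of crank above 0.7 m/s and contact force between the fingers and crank below 0.05 N).
It fails at once if the slate board is shoved more than 50 mm (distance of slate_board from where it was at the start of the episode above 0.05 m).
It fails at once if another thing on the counter is shifted more than 40 mm (distance of any of onion_5, ramekin_0, ramekin_1, order_bell, pastry_brush, spice_1, tomato_2, espresso_cup from where it was at the start of the episode above 0.04 m).
It also fails if it takes over 54 s, if anything falls off the work surface, if the arm or the gripper's body presses on something with over 40 N, if the wrist force passes 120 N, or if a joint passes its speed limit or range.

## Working session

There is one attempt and no reset: what is moved stays moved. The work goes in short steps, Python scripts to look and compute and a shell command to move; the robot and the scene stay as the last step left them, time stands still between calls to the robot, and variables do not carry over. Pictures are saved under pics/ and viewed, at most 10 in all, crops included, and the job is handed in when it is done.

```bash
mkdir -p pics; cat > h.py <<'E'
import numpy as np, cv2
from workcell import arm, vision, order
from scipy.spatial.transform import Rotation as R
def toolT():
    s=arm.state(); T=np.eye(4); T[:3,:3]=R.from_euler('xyz',s['tool_rot']).as_matrix(); T[:3,3]=s['ee_pos']; return T
def snap(n):
    T=toolT(); p,d=vision.snapshot(n); c=vision.camera_params(n)
    E=T@np.array(c['mount']) if 'mount' in c else np.array(c['extrinsics'])
    return p,d,np.array(c['mtx']),E
def cloud(d,K,E):
    v,u=np.mgrid[:d.shape[0],:d.shape[1]]
    P=np.stack([(u-K[0,2])/K[0,0]*d,-(v-K[1,2])/K[1,1]*d,-d],-1)
    W=P@E[:3,:3].T+E[:3,3]; W[d==0]=np.nan; return W
E
python3 - <<'E'
from h import *
s=arm.state(); print(s); print(arm.tcp_to_grasp)
for n in ['scene','top']:
    p,d,K,E=snap(n); np.savez(n,p=p,d=d,K=K,E=E); print(n,K.tolist(),E.round(3).tolist(),{k:v for k,v in vision.camera_params(n).items() if k not in('mtx','extrinsics')})
    cv2.imwrite(f'pics/{n}.png',cv2.resize(p[...,::-1],(800,600),interpolation=cv2.INTER_CUBIC))
E
```

```text
{'time_s': 0.0, 'joint_pos': array([ 1.15041437e+00,  4.91523745e-01,  1.55948415e+00,  1.91288180e-05,
        1.09170237e+00, -1.05615214e-01]), 'joint_velocities': array([-8.25838058e-05, -6.22712359e-04, -2.01104177e-03,  1.02897270e-04,
       -5.77619429e-04,  1.52358745e-03]), 'joint_efforts': array([-6.19768289e-04, -6.18444014e+01, -2.61599815e+01, -1.70125923e-04,
        4.04534178e-03,  3.06661593e-05]), 'ee_pos': array([0.19338001, 0.59407471, 0.23073804]), 'tool_rot': array([-3.14048305e+00, -1.34688585e-04,  2.82681701e+00]), 'contact_force': array([ 0.5613346 , -0.10489741, -0.29388278]), 'wrist_torque': array([0.0232074 , 0.01398484, 0.0383974 ]), 'grasp_force': 0.0, 'grip_width': 0.08559415839534651}
-0.0187
scene [[491.7517824264632, 0.0, 260.69970813197926], [0.0, 491.7517824264632, 194.5377073912368], [0.0, 0.0, 1.0]] [[0.84, 0.367, -0.399, -0.0], [-0.542, 0.561, -0.625, -0.942], [-0.006, 0.742, 0.67, 1.063], [0.0, 0.0, 0.0, 1.0]] {}
top [[350.2756020152706, 0.0, 253.0607897516164], [0.0, 350.2756020152706, 194.2031469453295], [0.0, 0.0, 1.0]] [[-0.007, 0.989, -0.148, 0.396], [-1.0, -0.006, 0.011, -0.078], [0.01, 0.148, 0.989, 1.276], [0.0, 0.0, 0.0, 1.0]] {}
```

View pics/scene.png

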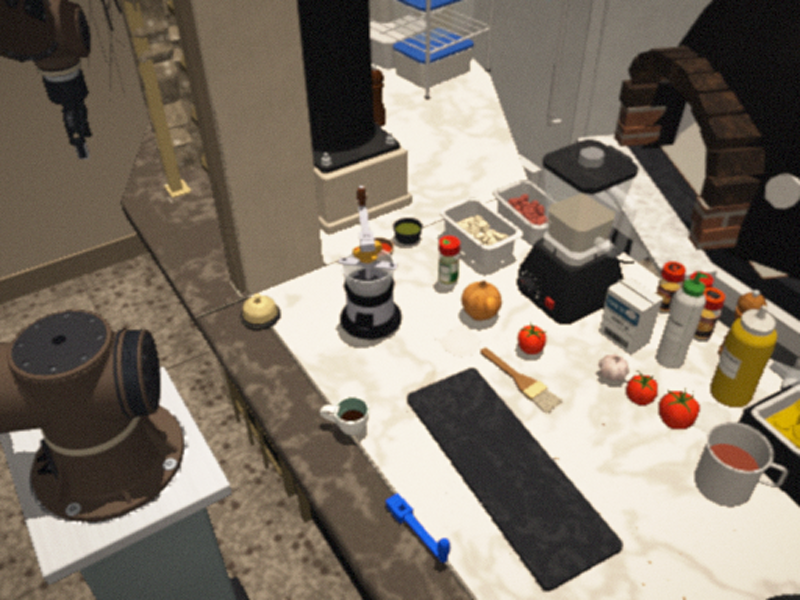

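View pics/top.png

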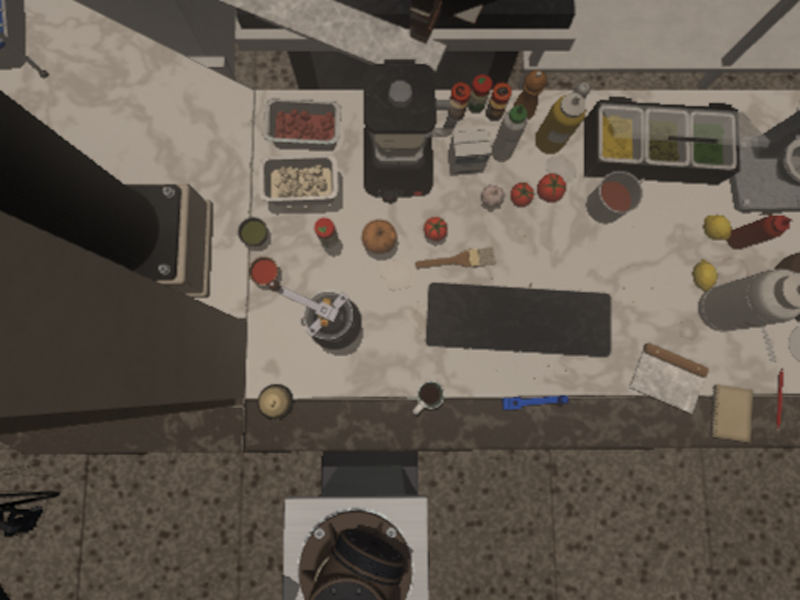

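The steel crank sits on the mill: scene (363,215) and top (328,310) with its grip at (272,287). The only other crank-like thing is the blue one at top (535,402) and scene (418,528), so I choose the steel one. The slate board is at top (518,320).

```bash
python3 - <<'E'
from h import *
for n in ['scene','top']:
    z=np.load(n+'.npz'); W=cloud(z['d'],z['K'],z['E']); p=z['p'].astype(int)
    X,Y,Z=W[...,0],W[...,1],W[...,2]
    v,u=np.mgrid[:384,:512]
    if n=='scene': roi=(u>205)&(u<265)&(v>115)&(v<220)
    else: roi=(u>160)&(u<240)&(v>170)&(v<230)
    print(n,'counter z',np.nanmedian(Z[(Z>-.03)&(Z<.03)]))
    for a,b in [(.135,.155),(.17,.192),(.195,.22),(.225,.27)]:
        m=roi&(Z>a)&(Z<b)
        if m.sum()>3:
            c=np.c_[X[m],Y[m]]; e=np.linalg.svd(c-c.mean(0),full_matrices=False)[2][0]
            print(a,m.sum(),c.mean(0).round(3),c.min(0).round(3),c.max(0).round(3),'dir',np.degrees(np.arctan2(e[1],e[0])).round(1),'z',np.median(Z[m]).round(3))
    dark=(p.sum(-1)<170)&(abs(Z-.011)<.015)&(X>.35)&(Y<0)&(Y>-.75)
    k=cv2.morphologyEx(dark.astype(np.uint8),cv2.MORPH_OPEN,np.ones((5,5)))
    nn,l,st,_=cv2.connectedComponentsWithStats(k); i=1+np.argmax(st[1:,4]); m=l==i
    print('board',cv2.minAreaRect(np.c_[X[m],Y[m]].astype(np.float32)),np.median(Z[m]))
p=np.load('scene.npz')['p'][110:220,205:285]
cv2.imwrite('pics/crop.png',cv2.resize(p[...,::-1],None,fx=5,fy=5,interpolation=cv2.INTER_CUBIC))
E
```

```text
scene counter z 0.00014364449804604718
0.135 303 [0.544 0.056] [ 0.491 -0.003] [0.636 0.363] dir -103.0 z 0.146
0.17 105 [0.54  0.046] [0.516 0.034] [0.572 0.061] dir 170.8 z 0.18
0.195 215 [0.553 0.07 ] [0.521 0.02 ] [0.593 0.15 ] dir -115.6 z 0.21
0.225 57 [0.587 0.14 ] [0.577 0.132] [0.6   0.152] dir 163.7 z 0.238
board ((0.5462768077850342, -0.3835557997226715), (0.4243568480014801, 0.14823001623153687), 86.11550903320312) 0.010598865675199631
top counter z 0.0014412691100820219
0.135 230 [0.545 0.051] [0.492 0.   ] [0.593 0.101] dir 141.3 z 0.149
0.17 33 [0.538 0.049] [0.514 0.039] [0.57  0.065] dir 170.2 z 0.189
0.195 260 [0.554 0.072] [0.521 0.021] [0.592 0.141] dir -115.7 z 0.212
0.225 44 [0.586 0.141] [0.578 0.133] [0.595 0.152] dir -83.7 z 0.248
board ((0.5480512976646423, -0.37847787141799927), (0.4239063262939453, 0.1466577649116516), 85.79013061523438) 0.011982365321393962
```

View pics/crop.png

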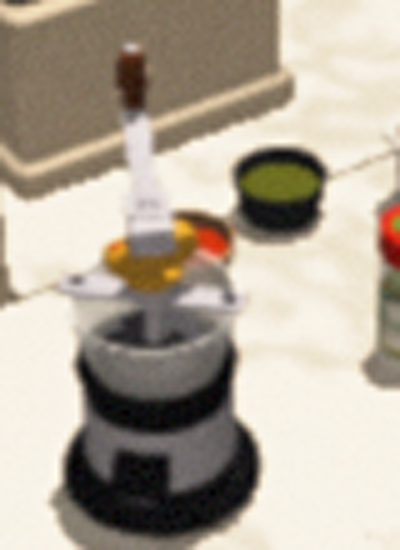

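The crop confirms the silver crank on the mill, its dark grip pointing away, with the brass adjuster wings below. A pillar stands between the tool and the mill, so I check the free space next.

```bash
python3 - <<'E'
from h import *
A=[]
for n in ['scene','top']:
    z=np.load(n+'.npz'); A.append(cloud(z['d'],z['K'],z['E']).reshape(-1,3))
A=np.vstack(A); A=A[np.isfinite(A).all(1)]
print('rows x 0..0.95, cols y .9..-.1: max z (cm)')
ys=np.arange(.9,-.15,-.05); print('      ',' '.join(f'{y*100:4.0f}' for y in ys))
for x in np.arange(0,.95,.05):
    r=[]
    for y in ys:
        m=(abs(A[:,0]-x)<.025)&(abs(A[:,1]-y)<.025); r.append(f'{A[m,2].max()*100:4.0f}' if m.sum() else '   .')
    print(f'{x:5.2f} ',' '.join(r))
E
```

```text
rows x 0..0.95, cols y .9..-.1: max z (cm)
         90   85   80   75   70   65   60   55   50   45   40   35   30   25   20   15   10    5   -0   -5  -10
 0.00   -92  -92  -91  -92  -92  -91  -92  -91  -92  -91  -91  -92  -91  -92  -83    1    8   28   29   28   26
 0.05   -91  -91  -92  -91  -91  -91  -91  -91  -91  -92  -92  -91  -91  -91  -83    1    4   28   29   29   25
 0.10   -92  -91  -91  -91  -91  -91   46   48   51   54   58   61   64   67   68    1    2   24   27   27   26
 0.15   -92  -92  -92  -92  -92  -92   45   46   51   55   62   64   64   66  -83    1    1    1   22    1    1
 0.20     .    .    .    .    .   32   45   46   58   59   61  -92  -91  -92  -91  -91  -92    .    .    .    .
 0.25     .    .    0    1    1   31   53   55   56   57   58   68   69    1    1    1    1    1    1    1    1
 0.30    -0    1    1    1    1    1    1   53   56   57   57   67   66    1    1    1    1    1    1    1    1
 0.35     1    0    1   46   47    1    0    1    0    1    1    1   77   79    6    6    1    1    1    1    1
 0.40     1    0    0   32   48    1    1    1   
[... 482 characters left out ...]
 26   21   15   16    1    1
 0.65     .    .    .    .    .    .    .    .    .   59   61   18    1    4    4    1    1    1    1    1    1
 0.70     .    .    .    .    .    .    .    .    .   49   63   17    1    4    4    1    9   11    6    8    7
 0.75     .    .    .    .    .    .    .    .    .   54   63   17    3    4    4    1   11   11    6   10    7
 0.80     .    .    .    .    .    .    .    .   16   61   60   18    1    4    7    7    7    7    1    7    7
 0.85     .    .    .    .    .    .    .    .    .    .    0   15    1    6    7    7    7    7    6   32   32
 0.90     .    .    .    .    .    .    1    1    1    1    1    1    1    6    7    7    7    7    7   32   34
```

```bash
cat >> h.py <<'E'
def plan(wps,start=None):
    """wps: list of (x,y,z,yaw_deg,n). prints rows (dx,dy,dz,az in row units)"""
    s=arm.state(); p=np.array(s['ee_pos']); y=np.degrees(s['tool_rot'][2])
    for *t,yt,n in wps:
        dp=(np.array(t)-p)/n; dy=((yt-y+180)%360-180)/n
        for i in range(n):
            M=R.from_euler('xyz',[180,0,y],degrees=True).as_matrix()
            d=M.T@dp/0.5; print([round(v,3) for v in d],round(-dy/360,4)); y+=dy
        p=np.array(t)
E
python3 -c "
from h import *
plan([(.2,.27,.35,123,12),(.33,0,.36,90.4,10),(.541,.048,.36,64.3,8)])"
```

```text
[np.float64(-0.018), np.float64(-0.051), np.float64(-0.02)] 0.009
[np.float64(-0.021), np.float64(-0.05), np.float64(-0.02)] 0.009
[np.float64(-0.023), np.float64(-0.049), np.float64(-0.02)] 0.009
[np.float64(-0.026), np.float64(-0.047), np.float64(-0.02)] 0.009
[np.float64(-0.029), np.float64(-0.046), np.float64(-0.02)] 0.009
[np.float64(-0.031), np.float64(-0.044), np.float64(-0.02)] 0.009
[np.float64(-0.034), np.float64(-0.042), np.float64(-0.02)] 0.009
[np.float64(-0.036), np.float64(-0.04), np.float64(-0.02)] 0.009
[np.float64(-0.038), np.float64(-0.038), np.float64(-0.02)] 0.009
[np.float64(-0.04), np.float64(-0.036), np.float64(-0.02)] 0.009
[np.float64(-0.042), np.float64(-0.034), np.float64(-0.02)] 0.009
[np.float64(-0.044), np.float64(-0.031), np.float64(-0.02)] 0.009
[np.float64(-0.059), np.float64(-0.008), np.float64(-0.002)] 0.0091
[np.float64(-0.06), np.float64(-0.004), np.float64(-0.002)] 0.0091
[np.float64(-0.06), np.float64(-0.001), np.float64(-0.002)] 0.0091
[np.float64(-0.06), np.float64(0.003), np.float64(-0.002)] 0.0091
[np.float64(-0.06), np.float64(0.006), np.f
[... 159 characters left out ...]
p.float64(-0.058), np.float64(0.016), np.float64(-0.002)] 0.0091
[np.float64(-0.057), np.float64(0.019), np.float64(-0.002)] 0.0091
[np.float64(-0.056), np.float64(0.022), np.float64(-0.002)] 0.0091
[np.float64(0.012), np.float64(0.053), np.float64(0.0)] 0.0091
[np.float64(0.015), np.float64(0.052), np.float64(0.0)] 0.0091
[np.float64(0.018), np.float64(0.051), np.float64(0.0)] 0.0091
[np.float64(0.02), np.float64(0.05), np.float64(0.0)] 0.0091
[np.float64(0.023), np.float64(0.049), np.float64(0.0)] 0.0091
[np.float64(0.026), np.float64(0.047), np.float64(0.0)] 0.0091
[np.float64(0.029), np.float64(0.046), np.float64(0.0)] 0.0091
[np.float64(0.031), np.float64(0.044), np.float64(0.0)] 0.0091
```

```bash
python3 -m creep '[[-0.018,-0.051,-0.02,0,0,0.009,1],[-0.021,-0.05,-0.02,0,0,0.009,1],[-0.023,-0.049,-0.02,0,0,0.009,1],[-0.026,-0.047,-0.02,0,0,0.009,1],[-0.029,-0.046,-0.02,0,0,0.009,1],[-0.031,-0.044,-0.02,0,0,0.009,1],[-0.034,-0.042,-0.02,0,0,0.009,1],[-0.036,-0.04,-0.02,0,0,0.009,1],[-0.038,-0.038,-0.02,0,0,0.009,1],[-0.04,-0.036,-0.02,0,0,0.009,1]]'; python3 -c "
from h import *
s=arm.state();print(s['joint_pos'],s['joint_velocities']);plan([(.2,.27,.35,123,3),(.33,0,.36,90.4,10),(.541,.048,.36,64.3,7)])" | sed 's/np.float64//g'
```

```text
time_s: 0.93
ee_pos: [0.1986, 0.3231, 0.3315]
tool_rot: [-3.141, 0.0, 2.259]
contact_force: [0.8, -0.1, 0.4]
grip_width: 0.0856
grasp_force: 0.0
[ 8.45084455e-01  1.72395818e-02  1.94509495e+00 -3.47119253e-05
  1.17954085e+00  1.57102838e-01] [-0.55523843 -0.57808942  0.2776714  -0.00306228  0.29543624  0.12272917]
[(-0.028), (-0.022), (-0.012)] 0.0059
[(-0.029), (-0.021), (-0.012)] 0.0059
[(-0.029), (-0.02), (-0.012)] 0.0059
[(-0.059), (-0.008), (-0.002)] 0.0091
[(-0.06), (-0.004), (-0.002)] 0.0091
[(-0.06), (-0.001), (-0.002)] 0.0091
[(-0.06), (0.003), (-0.002)] 0.0091
[(-0.06), (0.006), (-0.002)] 0.0091
[(-0.059), (0.009), (-0.002)] 0.0091
[(-0.059), (0.013), (-0.002)] 0.0091
[(-0.058), (0.016), (-0.002)] 0.0091
[(-0.057), (0.019), (-0.002)] 0.0091
[(-0.056), (0.022), (-0.002)] 0.0091
[(0.013), (0.06), (0.0)] 0.0104
[(0.017), (0.059), (0.0)] 0.0104
[(0.021), (0.058), (0.0)] 0.0104
[(0.025), (0.057), (0.0)] 0.0104
[(0.028), (0.055), (0.0)] 0.0104
[(0.032), (0.053), (0.0)] 0.0104
[(0.035), (0.051), (0.0)] 0.0104
```

```bash
python3 -m creep '[[-0.044,-0.034,-0.018,0,0,0.009,1],[-0.044,-0.03,-0.018,0,0,0.009,1],[-0.059,-0.008,-0.002,0,0,0.009,1],[-0.06,-0.004,-0.002,0,0,0.009,1],[-0.06,-0.001,-0.002,0,0,0.009,1],[-0.06,0.003,-0.002,0,0,0.009,1],[-0.06,0.006,-0.002,0,0,0.009,1],[-0.059,0.009,-0.002,0,0,0.009,1],[-0.059,0.013,-0.002,0,0,0.009,1],[-0.058,0.016,-0.002,0,0,0.009,1]]'; python3 -c "
from h import *
s=arm.state();print(s['joint_pos']);plan([(.33,0,.36,90.4,2),(.541,.048,.36,64.3,7)])" | sed 's/np.float64//g'
```

```text
time_s: 1.77
ee_pos: [0.3055, 0.0524, 0.3574]
tool_rot: [3.141, -0.0, 1.693]
contact_force: [1.0, 0.6, -0.0]
grip_width: 0.0851
grasp_force: 0.0
[-4.45574433e-02 -1.29306490e-01  2.00906449e+00  1.25497985e-04
  1.26151814e+00 -1.66656172e-01]
[(-0.055), (0.018), (-0.003)] 0.0092
[(-0.054), (0.021), (-0.003)] 0.0092
[(0.013), (0.06), (0.0)] 0.0104
[(0.017), (0.059), (0.0)] 0.0104
[(0.021), (0.058), (0.0)] 0.0104
[(0.025), (0.057), (0.0)] 0.0104
[(0.028), (0.055), (0.0)] 0.0104
[(0.032), (0.053), (0.0)] 0.0104
[(0.035), (0.051), (0.0)] 0.0104
```

```bash
python3 -c "
from h import *
print(np.array(vision.camera_params('wrist')['mount']).round(3));plan([(.541,.048,.34,64.3,8)])" | sed 's/np.float64//g'
```

```text
[[ 0.001  0.954  0.298  0.076]
 [ 1.    -0.001  0.    -0.   ]
 [ 0.     0.298 -0.954 -0.142]
 [ 0.     0.     0.     1.   ]]
[(-0.008), (0.058), (0.004)] 0.0114
[(-0.004), (0.059), (0.004)] 0.0114
[(0.0), (0.059), (0.004)] 0.0114
[(0.004), (0.059), (0.004)] 0.0114
[(0.008), (0.058), (0.004)] 0.0114
[(0.013), (0.058), (0.004)] 0.0114
[(0.017), (0.056), (0.004)] 0.0114
[(0.021), (0.055), (0.004)] 0.0114
```

```bash
python3 -m creep '[[-0.008,0.058,0.004,0,0,0.0114,1],[-0.004,0.059,0.004,0,0,0.0114,1],[0,0.059,0.004,0,0,0.0114,1],[0.004,0.059,0.004,0,0,0.0114,1],[0.008,0.058,0.004,0,0,0.0114,1],[0.013,0.058,0.004,0,0,0.0114,1],[0.017,0.056,0.004,0,0,0.0114,1],[0.021,0.055,0.004,0,0,0.0114,1],[0,0,0,0,0,0,1],[0,0,0,0,0,0,1]]' 40; python3 - <<'E'
from h import *
p,d,K,E=snap('wrist'); np.savez('w1',p=p,d=d,K=K,E=E)
W=cloud(d,K,E);X,Y,Z=W[...,0],W[...,1],W[...,2]
q=(X-.541)**2+(Y-.048)**2<.14**2
for a,b in [(.14,.155),(.18,.195),(.203,.2125),(.2125,.222),(.235,.27)]:
    m=q&(Z>a)&(Z<b)
    if m.sum()>9:
        c=np.c_[X[m],Y[m]].astype(np.float32); print(a,m.sum(),c.mean(0),np.median(Z[m]),cv2.minAreaRect(c))
cv2.imwrite('pics/w1.png',p[...,::-1])
E
```

```text
time_s: 2.6
ee_pos: [0.5415, 0.0501, 0.34]
tool_rot: [-3.14, 0.001, 1.123]
contact_force: [-0.5, -0.2, -0.6]
grip_width: 0.0849
grasp_force: 0.0
0.14 1870 [0.5419088  0.05309597] 0.14917982551577252 ((0.5439134240150452, 0.05058305338025093), (0.10207922756671906, 0.10297374427318573), 76.89592742919922)
0.18 509 [0.54578894 0.05154324] 0.18962243033067833 ((0.5439353585243225, 0.050397466868162155), (0.015974216163158417, 0.05760539323091507), 83.51654052734375)
0.203 2018 [0.5662894  0.09711727] 0.20868228426234428 ((0.5597119331359863, 0.0831928551197052), (0.1219642236828804, 0.02592085860669613), 64.33982849121094)
0.2125 1168 [0.54099035 0.04428218] 0.21375043519206313 ((0.5411012768745422, 0.044813428074121475), (0.03970469906926155, 0.02573779784142971), 65.2190933227539)
0.235 682 [0.58858836 0.14328639] 0.2473741012202509 ((0.5890613198280334, 0.14381638169288635), (0.018873630091547966, 0.018563365563750267), 45.15325927734375)
```

View pics/w1.png

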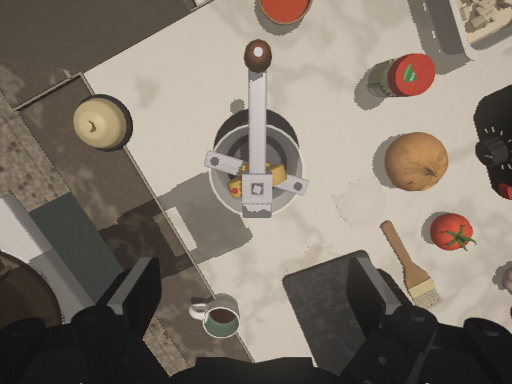

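The wrist view shows the crank boss at (257,190), its grip at (258,55) and the brass wings below, with the red dot at (237,187) to the left. Boss, hopper rim and wings agree on the axis at (0.544, 0.0506), with the crank at yaw 64.6° and the wings at 173.5°.

```bash
python3 -c "
from h import *
print(arm.state()['joint_pos']);plan([(.544,.0506,.199,64.6,6)])" | sed 's/np.float64//g'
```

```text
[-2.91296931e-02  2.77332590e-01  1.60055089e+00  7.30254354e-05
  1.26541362e+00  4.17979790e-01]
[(0.001), (0.001), (0.047)] -0.0001
[(0.001), (0.001), (0.047)] -0.0001
[(0.001), (0.001), (0.047)] -0.0001
[(0.001), (0.001), (0.047)] -0.0001
[(0.001), (0.001), (0.047)] -0.0001
[(0.001), (0.001), (0.047)] -0.0001
```

```bash
python3 -m creep '[[0.001,0.001,0.05,0,0,-0.0001,1],[0.001,0.001,0.05,0,0,-0.0001,1],[0.001,0.001,0.05,0,0,-0.0001,1],[0.001,0.001,0.05,0,0,-0.0001,1],[0.001,0.001,0.05,0,0,-0.0001,1],[0.001,0.001,0.032,0,0,0,1],[0,0,0,0,0,0,0.5],[0,0,0,0,0,0,-1],[0,0,0,0,0,0,-1],[0,0,0,0,0,0,-1]]' 40;  python3 -m creep '[[0,0,0,0,0,0,-1],[0,0,0,0,0,0,-1],[0,0,0,0,0,0,-1],[0,0,0,0,0,0,-1],[0,0,0,0,0,0,-1],[0,0,0,0,0,0,-1],[0,0,0,0,0,0,-1],[0,0,0,0,0,0,-1],[0,0,0,0,0,0,-1],[0,0,0,0,0,0,-1]]' 40
```

```text
time_s: 3.48
ee_pos: [0.5453, 0.0516, 0.2019]
tool_rot: [3.139, -0.001, 1.126]
contact_force: [0.1, -0.1, -0.1]
grip_width: 0.0387
grasp_force: 0.0
time_s: 4.32
ee_pos: [0.5454, 0.0516, 0.2017]
tool_rot: [3.14, -0.001, 1.126]
contact_force: [-1.2, -0.1, 7.5]
grip_width: 0.0248
grasp_force: 43.0
```

```bash
python3 -m creep '[[0,0,-0.01,0,0,0,-1],[0,0,-0.02,0,0,0,-1],[0,0,-0.03,0,0,0,-1],[0,0,-0.03,0,0,0,-1],[0,0,-0.03,0,0,0,-1],[0,0,-0.03,0,0,0,-1],[0,0,-0.03,0,0,0,-1],[0,0,-0.02,0,0,0,-1],[0,0,0,0,0,0,-1],[0,0,0,0,0,0,-1]]' 40; python3 - <<'E' | sed 's/np.float64//g'
from h import *
p,d,K,E=snap('wrist'); W=cloud(d,K,E);T=toolT()
L=(W-T[:3,3])@T[:3,:3]
m=(abs(L[...,1])<.012)&(L[...,0]>.05)&(L[...,0]<.13)&(L[...,2]>-.08)&(L[...,2]<.03)
c=L[m]; print(m.sum(),c.mean(0),c.min(0),c.max(0))
a=c[(c[:,0]<.088)]; print('arm z tool',np.median(a[:,2]),np.polyfit(a[:,0],a[:,1],1),np.polyfit(a[:,0],a[:,2],1))
plan([(.547,-.37,.30,64.5,14),(.547,-.37,.03,64.5,8)])
E
```

```text
time_s: 5.15
ee_pos: [0.5449, 0.0516, 0.3006]
tool_rot: [3.141, -0.0, 1.126]
contact_force: [0.6, 0.7, -2.5]
grip_width: 0.0246
grasp_force: 42.0
6892 [ 0.08270366  0.00011537 -0.02035128] [ 0.05002188 -0.01020163 -0.05056389] [ 0.10263257  0.01050023 -0.00318078]
arm z tool -0.007002522381040891 [9.87701011e-04 5.72542786e-05] [ 0.03220946 -0.00920249]
[(-0.054), (0.026), (-0.0)] 0.0
[(-0.054), (0.026), (-0.0)] 0.0
[(-0.054), (0.026), (-0.0)] 0.0
[(-0.054), (0.026), (-0.0)] 0.0
[(-0.054), (0.026), (-0.0)] 0.0
[(-0.054), (0.026), (-0.0)] 0.0
[(-0.054), (0.026), (-0.0)] 0.0
[(-0.054), (0.026), (-0.0)] 0.0
[(-0.054), (0.026), (-0.0)] 0.0
[(-0.054), (0.026), (-0.0)] 0.0
[(-0.054), (0.026), (-0.0)] 0.0
[(-0.054), (0.026), (-0.0)] 0.0
[(-0.054), (0.026), (-0.0)] 0.0
[(-0.054), (0.026), (-0.0)] 0.0
[(0.0), (-0.0), (0.068)] 0.0
[(0.0), (-0.0), (0.068)] 0.0
[(0.0), (-0.0), (0.068)] 0.0
[(0.0), (-0.0), (0.068)] 0.0
[(0.0), (-0.0), (0.068)] 0.0
[(0.0), (-0.0), (0.068)] 0.0
[(0.0), (-0.0), (0.068)] 0.0
[(0.0), (-0.0), (0.068)] 0.0
```

```bash
python3 -m creep '[[-0.03,0.014,0,0,0,0,-1],[-0.054,0.026,0,0,0,0,-1],[-0.06,0.029,0,0,0,0,-1],[-0.06,0.029,0,0,0,0,-1],[-0.06,0.029,0,0,0,0,-1],[-0.06,0.029,0,0,0,0,-1],[-0.06,0.029,0,0,0,0,-1],[-0.06,0.029,0,0,0,0,-1],[-0.06,0.029,0,0,0,0,-1],[-0.06,0.029,0,0,0,0,-1]]' 40; python3 -m creep '[[-0.06,0.029,0,0,0,0,-1],[-0.06,0.029,0.01,0,0,0,-1],[-0.05,0.025,0.03,0,0,0,-1],[-0.03,0.015,0.055,0,0,0,-1],[0,0,0.06,0,0,0,-1],[0,0,0.06,0,0,0,-1],[0,0,0.06,0,0,0,-1],[0,0,0.06,0,0,0,-1],[0,0,0.06,0,0,0,-1],[0,0,0.04,0,0,0,-1]]' 40
```

```text
time_s: 6.03
ee_pos: [0.5459, -0.263, 0.2991]
tool_rot: [-3.14, -0.0, 1.126]
contact_force: [0.1, 0.6, -1.9]
grip_width: 0.0248
grasp_force: 42.0
time_s: 6.87
ee_pos: [0.5463, -0.3718, 0.0786]
tool_rot: [-3.137, -0.001, 1.126]
contact_force: [-0.2, 1.0, -2.0]
grip_width: 0.0246
grasp_force: 41.9
```

```bash
python3 -m creep '[[0,0,0.03,0,0,0,-1],[0,0,0.03,0,0,0,-1],[0,0,0.02,0,0,0,-1],[0,0,0.016,0,0,0,-1],[0,0,0.008,0,0,0,-1],[0,0,0.006,0,0,0,-1],[0,0,0.004,0,0,0,-1],[0,0,0.002,0,0,0,-1],[0,0,0,0,0,0,-1],[0,0,0,0,0,0,-1]]' 40
```

```text
time_s: 7.7
ee_pos: [0.5477, -0.3729, 0.0253]
tool_rot: [3.141, 0.0, 1.126]
contact_force: [0.0, 0.0, -2.1]
grip_width: 0.0248
grasp_force: 41.9
```

```bash
python3 - <<'E'
from h import *
print(arm.state()['contact_force'],arm.state()['ee_pos'])
for n in ['wrist','scene']:
    p,d,K,E=snap(n); W=cloud(d,K,E);T=toolT(); L=(W-T[:3,3])@T[:3,:3]
    a=(abs(L[...,1])<.008)&(L[...,0]>.04)&(L[...,0]<.088)&(abs(L[...,2]+.009)<.03)
    z=W[a][:,2]; print(n,a.sum(),np.percentile(z,[5,25,50,75,95]).round(4))
E
```

```text
[ 0.03271651  0.04537612 -2.11771597] [ 0.54773616 -0.37291345  0.02526333]
wrist 4227 [0.0302 0.031  0.0316 0.0322 0.033 ]Traceback (most recent call last):
  File "<stdin>", line 6, in <module>
    return _quantile_unchecked(
        a, q, axis, out, overwrite_input, method, keepdims, weights)
    return _ureduce(a,
                    func=_quantile_ureduce_func,
    ...<5 lines>...
                    overwrite_input=overwrite_input,
                    method=method)
    r = func(a, **kwargs)
    result = _quantile(arr,
                       quantiles=q,
    ...<2 lines>...
                       out=out,
                       weights=wgt)
    slices_having_nans = np.isnan(arr[-1, ...])
                                  ~~~^^^^^^^^^
IndexError: index -1 is out of bounds for axis 0 with size 0
```

```bash
python3 -m creep '[[0,0,0.003,0,0,0,-1],[0,0,0.003,0,0,0,-1],[0,0,0.002,0,0,0,-1],[0,0,0.001,0,0,0,-1],[0,0,0.001,0,0,0,-1],[0,0,0.001,0,0,0,-1],[0,0,0.001,0,0,0,-1],[0,0,0,0,0,0,-1],[0,0,0,0,0,0,-1],[0,0,0,0,0,0,-1]]' 40
```

```text
time_s: 8.63
ee_pos: [0.5476, -0.3728, 0.0188]
tool_rot: [3.142, -0.0, 1.126]
contact_force: [-0.5, -0.4, -1.3]
grip_width: 0.0248
grasp_force: 41.9
```

```bash
python3 -m creep '[[0,0,0.001,0,0,0,-1],[0,0,0.001,0,0,0,-1],[0,0,0.001,0,0,0,-1],[0,0,0,0,0,0,-1],[0,0,0,0,0,0,-1],[0,0,0,0,0,0,-0.9],[0,0,0,0,0,0,-0.6],[0,0,0,0,0,0,-0.5],[0,0,0,0,0,0,-0.4],[0,0,0,0,0,0,-0.3]]' 40
```

```text
time_s: 9.47
ee_pos: [0.5476, -0.3729, 0.0174]
tool_rot: [3.141, -0.0, 1.126]
contact_force: [0.3, 0.5, -0.4]
grip_width: 0.0297
grasp_force: 0.0
```

```bash
python3 -m creep '[[0,0,0,0,0,0,0.2],[0,0,0,0,0,0,0.3],[0,0,-0.01,0,0,0,0.3],[0,0,-0.04,0,0,0,0.3],[0,0,-0.07,0,0,0,0.3],[0,0,-0.08,0,0,0,0.3],[0,0,-0.08,0,0,0,0.3],[0,0,-0.08,0,0,0,0.3],[0,0,-0.08,0,0,0,0.3],[0,0,-0.08,0,0,0,0.3]]' 40; python3 - <<'E' | sed 's/np.float64//g'
from h import *
p,d,K,E=snap('wrist'); cv2.imwrite('pics/w2.png',p[...,::-1])
W=cloud(d,K,E);X,Y,Z=W[...,0],W[...,1],W[...,2]
m=((X-.547)**2+(Y+.373)**2<.04**2)&(Z>.02)
print(m.sum(),np.percentile(Z[m],[50,95]).round(4),cv2.minAreaRect(np.c_[X[m],Y[m]].astype(np.float32)))
plan([(.544,.0506,.27,173.5,16)])
E
```

```text
time_s: 10.3
ee_pos: [0.5472, -0.3725, 0.28]
tool_rot: [3.141, 0.0, 1.126]
contact_force: [0.6, -0.3, -1.1]
grip_width: 0.0557
grasp_force: 0.0
16818 [0.3515 0.3651] ((0.5491937398910522, -0.3697783052921295), (0.06292861700057983, 0.07113675773143768), 24.104537963867188)
[(0.048), (-0.023), (0.002)] -0.0189
[(0.05), (-0.018), (0.002)] -0.0189
[(0.052), (-0.011), (0.002)] -0.0189
[(0.053), (-0.005), (0.002)] -0.0189
[(0.053), (0.001), (0.002)] -0.0189
[(0.053), (0.007), (0.002)] -0.0189
[(0.051), (0.013), (0.002)] -0.0189
[(0.049), (0.019), (0.002)] -0.0189
[(0.047), (0.025), (0.002)] -0.0189
[(0.043), (0.031), (0.002)] -0.0189
[(0.039), (0.035), (0.002)] -0.0189
[(0.035), (0.04), (0.002)] -0.0189
[(0.03), (0.044), (0.002)] -0.0189
[(0.025), (0.047), (0.002)] -0.0189
[(0.019), (0.05), (0.002)] -0.0189
[(0.013), (0.051), (0.002)] -0.0189
```

View pics/w2.png

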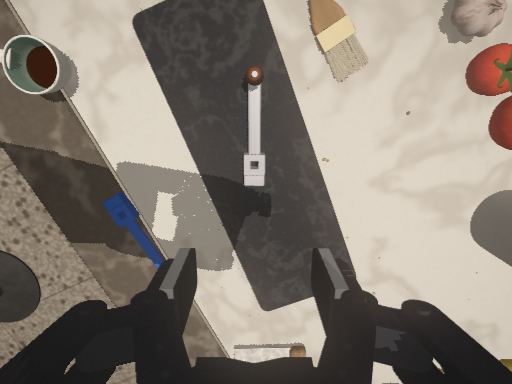

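The crank lies upright on the slate, boss at (255,165) and grip at (255,75), well inside the board's edges. Next is the adjuster.

```bash
python3 -m creep '[[0.048,-0.023,0,0,0,-0.0189,0.3],[0.05,-0.018,0,0,0,-0.0189,0.3],[0.052,-0.011,0,0,0,-0.0189,0.3],[0.053,-0.005,0,0,0,-0.0189,0.3],[0.053,0.001,0,0,0,-0.0189,0.3],[0.053,0.007,0,0,0,-0.0189,0.3],[0.051,0.013,0,0,0,-0.0189,0.3],[0.049,0.019,0,0,0,-0.0189,0.3],[0.047,0.025,0,0,0,-0.0189,0.3],[0.043,0.031,0,0,0,-0.0189,0.3]]' 40; python3 -c "
from h import *
plan([(.544,.0506,.28,173.5,7)])" | sed 's/np.float64//g'
```

```text
time_s: 11.18
ee_pos: [0.5444, -0.1062, 0.2776]
tool_rot: [3.141, 0.0, 2.319]
contact_force: [-0.4, 0.6, 0.4]
grip_width: 0.0555
grasp_force: 0.0
[(0.033), (0.03), (-0.001)] -0.0161
[(0.03), (0.034), (-0.001)] -0.0161
[(0.026), (0.036), (-0.001)] -0.0161
[(0.022), (0.039), (-0.001)] -0.0161
[(0.018), (0.041), (-0.001)] -0.0161
[(0.014), (0.043), (-0.001)] -0.0161
[(0.01), (0.044), (-0.001)] -0.0161
```

```bash
python3 -m creep '[[0.033,0.03,0,0,0,-0.0161,0.3],[0.03,0.034,0,0,0,-0.0161,0.3],[0.026,0.036,0,0,0,-0.0161,0.3],[0.022,0.039,0,0,0,-0.0161,0.3],[0.018,0.041,0,0,0,-0.0161,0.3],[0.014,0.043,0,0,0,-0.0161,0.3],[0.01,0.044,0,0,0,-0.0161,0.3],[0,0,0,0,0,0,0.3],[0,0,0,0,0,0,0.3],[0,0,0,0,0,0,0.3]]' 40; python3 - <<'E' | sed 's/np.float64//g'
from h import *
p,d,K,E=snap('wrist'); np.savez('w3',p=p,d=d,K=K,E=E)
W=cloud(d,K,E);X,Y,Z=W[...,0],W[...,1],W[...,2]; P=p.astype(int)
q=(X-.544)**2+(Y-.0506)**2<.07**2
m=q&(Z>.174)&(Z<.2); c=np.c_[X[m],Y[m]].astype(np.float32); print(m.sum(),np.percentile(Z[m],[5,50,90,97]).round(4),cv2.minAreaRect(c))
r=m&(P[...,0]>2*P[...,1]+15)&(P[...,0]>60); print('red',r.sum(),X[r].mean(),Y[r].mean())
s=q&(Z>.2)&(Z<.23);print('spindle',s.sum(),X[s].mean(),Y[s].mean(),np.median(Z[s]))
b=q&(Z>.135)&(Z<.158);c=np.c_[X[b],Y[b]].astype(np.float32);print('rim',cv2.minEnclosingCircle(c))
cv2.imwrite('pics/w3.png',p[...,::-1]); print(arm.state()['joint_pos'])
plan([(.544,.0506,.172,173.5,6)])
E
```

```text
time_s: 12.02
ee_pos: [0.5453, 0.0493, 0.2774]
tool_rot: [-3.141, 0.0, 3.02]
contact_force: [0.0, 0.3, 0.5]
grip_width: 0.0554
grasp_force: 0.0
1331 [0.1851 0.1895 0.1942 0.1958] ((0.5433889627456665, 0.049961864948272705), (0.015944447368383408, 0.056848350912332535), 83.54271697998047)
red 29 0.5219066615963167 0.05256254465340455
spindle 169 0.5425668784080281 0.05014968205250443 0.21251310936374043
rim ((0.5433500409126282, 0.04967348277568817), 0.05592407286167145)
[-3.10465053e-02  3.34481582e-01  1.68868720e+00 -1.01717276e-04
  1.11827466e+00 -1.47988605e+00]
[(0.0), (0.0), (0.035)] -0.0002
[(0.0), (0.0), (0.035)] -0.0002
[(0.0), (0.0), (0.035)] -0.0002
[(0.0), (0.0), (0.035)] -0.0002
[(0.0), (0.0), (0.035)] -0.0002
[(0.0), (0.0), (0.035)] -0.0002
```

View pics/w3.png

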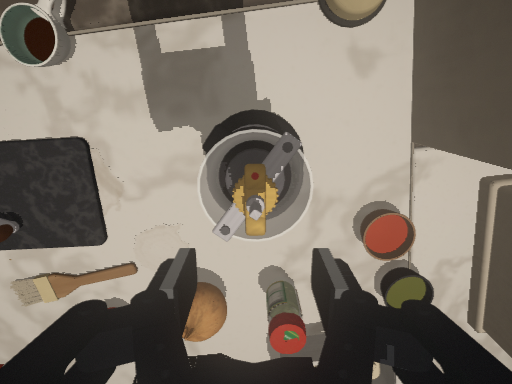

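The wings lie vertically in the image, with the red dot at (255,176) and the spindle at (256,210). The fingers are aligned to close across them.

```bash
python3 -m creep '[[0.003,0.002,0.04,0,0,-0.001,0.3],[0,0,0.04,0,0,0,0.3],[0,0,0.04,0,0,0,0.3],[0,0,0.04,0,0,0,0.3],[0,0,0.03,0,0,0,0.3],[0,0,0.015,0,0,0,0.3],[0,0,0.004,0,0,0,0.3],[0,0,0,0,0,0,0.3],[0,0,0,0,0,0,0],[0,0,0,0,0,0,-0.3]]' 40
```

```text
time_s: 12.9
ee_pos: [0.5444, 0.0506, 0.1737]
tool_rot: [3.141, 0.002, 3.027]
contact_force: [-0.3, -0.1, -0.8]
grip_width: 0.0326
grasp_force: 0.0
```

```bash
python3 -m creep '[[0,0,0,0,0,0,-0.6],[0,0,0,0,0,0,-1],[0,0,0,0,0,0,-1],[0,0,0,0,0,0,-1],[0,0,0,0,0,0,-1],[0,0,0,0,0,0,-1],[0,0,0,0,0,0,-1],[0,0,0,0,0,0,-1],[0,0,0,0,0,0,-1],[0,0,0,0,0,0,-1]]' 60; python3 -c "
from workcell import arm
s=arm.state();print(s['wrist_torque'],s['joint_pos'])"
```

```text
time_s: 13.73
ee_pos: [0.5442, 0.0505, 0.1737]
tool_rot: [-3.141, 0.001, 3.028]
contact_force: [-1.7, -2.8, 5.8]
grip_width: 0.0145
grasp_force: 61.4
[-0.41204207  0.26977901  0.06854944] [-2.80787608e-02  4.48410248e-01  1.81827911e+00 -5.38842026e-04
  8.73445783e-01 -1.48500685e+00]
```

```bash
python3 -m creep '[[0,0,0.0002,0,0,0.011,-1],[0,0,0.0002,0,0,0.011,-1],[0,0,0.0002,0,0,0.011,-1],[0,0,0.0002,0,0,0.011,-1],[0,0,0.0002,0,0,0.011,-1],[0,0,0.0002,0,0,0.011,-1],[0,0,0.0002,0,0,0.011,-1],[0,0,0.0002,0,0,0.011,-1],[0,0,0.0002,0,0,0.011,-1],[0,0,0.0002,0,0,0.011,-1]]' 60; python3 -c "
from workcell import arm
s=arm.state();print(s['wrist_torque'],s['joint_pos'])"
```

```text
time_s: 14.57
ee_pos: [0.5443, 0.0506, 0.1728]
tool_rot: [3.141, 0.001, 2.334]
contact_force: [-1.4, -3.0, 6.7]
grip_width: 0.0146
grasp_force: 61.5
[-0.36601484  0.24488768  0.104097  ] [-2.80129766e-02  4.49651491e-01  1.81916835e+00 -5.23269424e-04
  8.71114878e-01 -7.90492021e-01]
```

```bash
python3 -m creep '[[0,0,0.0001,0,0,0.005,-1],[0,0,0.0001,0,0,0.005,-1],[0,0,0.0001,0,0,0.005,-1],[0,0,0.0001,0,0,0.005,-1],[0,0,0.0001,0,0,0.005,-1],[0,0,0.0001,0,0,0.005,-1],[0,0,0.0001,0,0,0.005,-1],[0,0,0.0001,0,0,0.005,-1],[0,0,0.0001,0,0,0.005,-1],[0,0,0.0001,0,0,0.005,-1]]' 60; python3 -c "
from workcell import arm
s=arm.state();print(s['wrist_torque'],s['tool_rot'][2])"; python3 -m creep '[[0,0,0.0001,0,0,0.005,-1],[0,0,0.0001,0,0,0.005,-1],[0,0,0.0001,0,0,0.005,-1],[0,0,0,0,0,0.005,-1],[0,0,0,0,0,0,-1],[0,0,0,0,0,0,-1],[0,0,0,0,0,0,-1],[0,0,0,0,0,0,-1],[0,0,0,0,0,0,-1],[0,0,0,0,0,0,-1]]' 60; python3 -c "
from workcell import arm
s=arm.state();print(s['wrist_torque'],s['tool_rot'][2])"
```

```text
time_s: 15.4
ee_pos: [0.5443, 0.0506, 0.1724]
tool_rot: [3.14, 0.001, 2.021]
contact_force: [-1.4, -2.9, 6.6]
grip_width: 0.0146
grasp_force: 61.6
[-0.41931351  0.22714408  0.05087065] 2.0213001090682425
time_s: 16.23
ee_pos: [0.5443, 0.0506, 0.1722]
tool_rot: [3.14, 0.001, 1.897]
contact_force: [-1.6, -2.2, 7.2]
grip_width: 0.0143
grasp_force: 61.5
[-0.39636428  0.22981565 -0.08988549] 1.8969039906492298
```

```bash
python3 -m creep '[[0,0,0.0002,0,0,0.011,-1],[0,0,0.0002,0,0,0.011,-1],[0,0,0.0002,0,0,0.011,-1],[0,0,0.0002,0,0,0.011,-1],[0,0,0.0002,0,0,0.011,-1],[0,0,0.0002,0,0,0.011,-1],[0,0,0.0002,0,0,0.011,-1],[0,0,0.0002,0,0,0.011,-1],[0,0,0.0002,0,0,0.011,-1],[0,0,0.0002,0,0,0.011,-1]]' 60; python3 -c "
from workcell import arm
s=arm.state();print(s['wrist_torque'],s['tool_rot'][2])"; python3 -m creep '[[0,0,0.0001,0,0,0.005,-1],[0,0,0.0001,0,0,0.005,-1],[0,0,0.0001,0,0,0.005,-1],[0,0,0,0,0,0.005,-1],[0,0,0,0,0,0.005,-1],[0,0,0,0,0,0,-1],[0,0,0,0,0,0,-1],[0,0,0,0,0,0,-1],[0,0,0,0,0,0,-1],[0,0,0,0,0,0,-1]]' 60; python3 -c "
from workcell import arm
s=arm.state();print(s['wrist_torque'],s['tool_rot'][2])"
```

```text
time_s: 17.07
ee_pos: [0.5444, 0.0505, 0.1713]
tool_rot: [3.14, -0.0, 1.203]
contact_force: [0.1, -2.6, 8.0]
grip_width: 0.0144
grasp_force: 61.6
[-0.49855128  0.23285652  0.10621156] 1.2026308514106998
time_s: 17.9
ee_pos: [0.5444, 0.0505, 0.1712]
tool_rot: [3.14, -0.001, 1.049]
contact_force: [-1.4, -2.8, 8.0]
grip_width: 0.0142
grasp_force: 61.6
[-0.53453678  0.18838381 -0.05627298] 1.048656277303485
```

```bash
python3 -m creep '[[0,0,0.0001,0,0,0.004,-1],[0,0,0,0,0,0.004,-1],[0,0,0.0001,0,0,0.004,-1],[0,0,0,0,0,0.004,-1],[0,0,0.0001,0,0,0.004,-1],[0,0,0,0,0,0.004,-1],[0,0,0.0001,0,0,0.004,-1],[0,0,0,0,0,0.004,-1],[0,0,0.0001,0,0,0.004,-1],[0,0,0,0,0,0.004,-1]]' 60; python3 -c "
from workcell import arm
s=arm.state();print(s['wrist_torque'],s['tool_rot'][2])"; python3 -m creep '[[0,0,0,0,0,0.003,-1],[0,0,0,0,0,0.003,-1],[0,0,0,0,0,0.003,-1],[0,0,0,0,0,0.003,-1],[0,0,0,0,0,0.003,-1],[0,0,0,0,0,0,-1],[0,0,0,0,0,0,-1],[0,0,0,0,0,0,-1],[0,0,0,0,0,0,-1],[0,0,0,0,0,0,-1]]' 60; python3 -c "
from workcell import arm
s=arm.state();print(s['wrist_torque'],s['tool_rot'][2])"
```

```text
time_s: 18.73
ee_pos: [0.5444, 0.0505, 0.1709]
tool_rot: [3.14, -0.001, 0.797]
contact_force: [-0.9, -3.2, 6.8]
grip_width: 0.0142
grasp_force: 61.7
[-0.56340292  0.10640729  0.44054694] 0.7968075395692664
time_s: 19.57
ee_pos: [0.5444, 0.0505, 0.1709]
tool_rot: [3.139, -0.001, 0.707]
contact_force: [-0.9, -2.6, 6.7]
grip_width: 0.0142
grasp_force: 70.2
[-0.46351897  0.17092252  1.61388936] 0.7067339940590878
```

Torque rose from about 0.1 to 1.6 N m past yaw 0.82, which is the hard stop and agrees with the bridge angle. Now I back off to yaw 2.385.

```bash
python3 -m creep '[[0,0,0,0,0,-0.007,-1],[0,0,0,0,0,-0.01,-1],[0,0,-0.0002,0,0,-0.013,-1],[0,0,-0.0002,0,0,-0.014,-1],[0,0,-0.0002,0,0,-0.014,-1],[0,0,-0.0002,0,0,-0.014,-1],[0,0,-0.0002,0,0,-0.014,-1],[0,0,-0.0002,0,0,-0.014,-1],[0,0,-0.0002,0,0,-0.014,-1],[0,0,-0.0002,0,0,-0.014,-1]]' 60; python3 -m creep '[[0,0,-0.0002,0,0,-0.014,-1],[0,0,-0.0002,0,0,-0.014,-1],[0,0,-0.0002,0,0,-0.014,-1],[0,0,-0.0002,0,0,-0.014,-1],[0,0,-0.0002,0,0,-0.014,-1],[0,0,-0.0002,0,0,-0.014,-1],[0,0,-0.0002,0,0,-0.014,-1],[0,0,-0.0002,0,0,-0.014,-1],[0,0,-0.0001,0,0,-0.01,-1],[0,0,0,0,0,-0.005,-1]]' 60; python3 -m creep '[[0,0,0,0,0,0,-1],[0,0,0,0,0,0,-1],[0,0,0,0,0,0,-1],[0,0,0,0,0,0,-1],[0,0,0,0,0,0,-1],[0,0,0,0,0,0,-1],[0,0,0,0,0,0,-1],[0,0,0,0,0,0,-1],[0,0,0,0,0,0,-1],[0,0,0,0,0,0,-1]]' 60; python3 - <<'E'
from h import *
s=arm.state();print(s['wrist_torque'],s['tool_rot'][2])
p,d,K,E=snap('wrist'); cv2.imwrite('pics/w4.png',p[...,::-1])
W=cloud(d,K,E);X,Y,Z=W[...,0],W[...,1],W[...,2]; P=p.astype(int)
m=((X-.544)**2+(Y-.0503)**2<.04**2)&(Z>.17)&(Z<.2)
r=m&(P[...,0]>2*P[...,1]+15)&(P[...,0]>60); print('red',r.sum(),np.degrees(np.arctan2(Y[r].mean()-.0503,X[r].mean()-.5437)),X[r].mean(),Y[r].mean())
p,d,K,E=snap('top');W=cloud(d,K,E);X,Y,Z=W[...,0],W[...,1],W[...,2]
m=(abs(X-.547)<.06)&(abs(Y+.373)<.05)&(Z>.023)&(Z<.06);print('crank',m.sum(),X[m].mean(),Y[m].mean())
E
```

```text
time_s: 20.4
ee_pos: [0.5444, 0.0506, 0.1717]
tool_rot: [3.14, 0.0, 1.512]
contact_force: [-1.7, -2.2, 7.0]
grip_width: 0.0146
grasp_force: 61.6
time_s: 21.23
ee_pos: [0.5443, 0.0506, 0.1727]
tool_rot: [3.14, 0.002, 2.309]
contact_force: [-2.4, -3.0, 8.9]
grip_width: 0.0143
grasp_force: 61.8
time_s: 22.07
ee_pos: [0.5443, 0.0506, 0.1727]
tool_rot: [3.14, 0.002, 2.306]
contact_force: [-2.8, -3.0, 8.6]
grip_width: 0.0143
grasp_force: 61.8
[-0.44263996  0.39571391  0.03959299] 2.3055312926835967
red 109 132.01619540653923 0.5291784594157835 0.06641863988996555
crank 125 0.5487126732583014 -0.36711009660353205
```

View pics/w4.png

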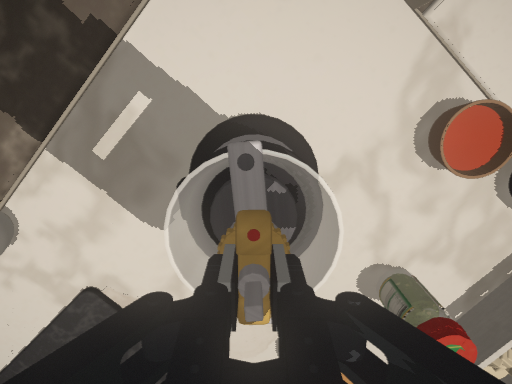

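The red dot at (253,235) lies at 132°, matching the tool yaw, so nothing slipped. The wings are about 4° short of the bridge line, so I add 0.075 rad.

```bash
python3 -m creep '[[0,0,0,0,0,-0.003,-1],[0,0,0,0,0,-0.003,-1],[0,0,0,0,0,-0.003,-1],[0,0,-0.0001,0,0,-0.003,-1],[0,0,0,0,0,0,-1],[0,0,0,0,0,0,-1],[0,0,0,0,0,0,-1],[0,0,0,0,0,0,-1],[0,0,0,0,0,0,-1],[0,0,0,0,0,0,-1]]' 60 && python3 -c "
from h import *
s=arm.state();print(s['tool_rot'][2],s['joint_velocities'].round(3))
print(order.finish_job())"
```

```text
time_s: 23.0
ee_pos: [0.5443, 0.0506, 0.1728]
tool_rot: [3.141, 0.002, 2.381]
contact_force: [-3.0, -1.5, 9.9]
grip_width: 0.0144
grasp_force: 61.9
2.3808171820835815 [-0.    -0.001  0.001  0.001  0.001 -0.001]
the job is handed in; nothing more can be done
None
```

The job is handed in at 23.0 s with no verdict returned: the crank rests on the slate board, and the adjuster was seated, backed off about 1.57 rad (from tool yaw, contact read near 0.815), and is still gripped at about 62 N.

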